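# Dial the hotplate to its mark and start it

## Robot

A 6-joint arm with a two-finger parallel gripper is mounted at the origin on a cart in front of the work surface, level with it; the furniture and walls round the work are solid. World frame = base frame: x ahead of the robot, y to its left, z up, the work surface at z = 0. Lengths are in m, angles in rad, forces in N, time in s.
With the tool pointing down it reaches from about 0.425 to 0.95 m from the base axis. Payload 3.5 kg.
Tool frame: the origin (TCP) lies at the very end of the fingers, on their centre line; the grasp point (between the pads) lies 19 mm behind it; z points along the fingers, y is the line along which they close (so a half turn about z gives the same grasp; the last joint's range is limited). The gripper opens to 85 mm and grips with 20 to 120 N. Pads are 22 mm wide; open, the fingers measure 114 mm over their backs; the gripper's body (76 mm by 85 mm) begins 54 mm behind the grasp point. The pads swing forward as they close: fully open they stand 13 mm farther back than shut.
Start: joints at [1.009, 0.286, 1.577, -0, 1.279, -0.15], TCP at [0.27, 0.619, 0.2] pointing down, gripper open.
Joint ranges: [-2.77, 2.77], [-0.9, 2.22], [0.21, 2.48], [-1.53, 4.67], [0.24, 2.81], [-2.84, 2.84]. Speed limits (rad/s): [2.79, 2.79, 3.14, 3.14, 3.14, 3.14].

## Interface

Orientations are given as a unit quaternion [x, y, z, w].
In Python, from plant import ctrl gives the robot as it stands.
- The arm moves only by the tool carry_out, never from a script. Its argument "deltas" is one flat list of numbers, 6 for each row, row after row: the shift along the tool's x, y, z in m, then the turn, a rotation vector about the tool's x, y, z in rad. A call has 1 to 5 rows; each row is the pose to reach, as a shift and turn from the pose commanded when the call began, along the tool's axes at that moment; what a row does not reach only later rows make up. A row lasts 1/8 s, in which the tool goes at most 62.5 mm and 10.7 degrees, less where a joint would pass 70% of its speed; a pose out of reach is approached as far as the arm can. A call with a gripper value outside its range is refused whole. "grip" is the opening in per cent of the stroke, from 0 (shut) to 100 (fully open), set as the call begins (left out, the last holds). The fingers move at their own pace and stop on an object; "grip_force" is the grip in N (left out, the last holds). Time passes only in rows, so rows that repeat a pose let the fingers close. It gives the time, the measured TCP pose, the force, the opening and the grip force at its end, in the units of the state.
- ctrl.get_state(): the state, without advancing time (a new reading comes with each control period).
- ctrl.read_camera(name): name is "scene" or "top" or "wrist"; returns (picture, depth): 384x512x3 uint8, red, green, blue; 384x512 float32, m along the optical axis (not along the pixel's ray), 0 where there is no reading.
- ctrl.camera_model(name): a dict with "intrinsics" (3x3 intrinsics, pixels), "k1" (the pictures are not rectified: a ray, as slopes to the right and down, at radius r is drawn at 1 + k1 r^2 times it, then the intrinsics apply), "extrinsics" (4x4, takes a point from world to camera coordinates); the wrist camera has in their place "hand_eye" (4x4, takes a point from camera to tool coordinates, whose origin is the TCP and whose axes are the flange's). Camera axes: x right, y down, z forward; pixel columns grow to the right and rows downward; lengths in m; the calibration is good to about 2 mm. A picture is of the moment at which its call begins: read the wrist's pose just before it. camera_model takes no time and is no camera call.
- ctrl.sign_off(): hands the job in; it is judged then, once.
Trained networks look in the newest picture that a camera, given by its name, has taken for a name from the list of things; names that differ only in an ending like _2 or _b are one class to them, and where a whole thing is asked for, a point or a joint stands for the part that bears it (a point fixed in the world has none). Each returns a list of dicts, best first, with "score" (0 to 1); they miss things now and then, are a little off and sometimes report something else, mostly with a low value. They report only what shows in the picture. A call takes as long as a camera call.
- ctrl.find_in(camera, query): "uv" ([column, row] in pixels, amid what is visible of it).
The state is a dict: "time": time; "qpos": joint angles; "dq": joint speeds; "joint_efforts": joint torques, N m; "eef_pos": TCP position; "tcp_rot": TCP orientation; "contact_force": force on the tool from outside, world axes, zero at the start; "wrist_torque": the same for the moment, N m; "opening": opening from 0.0 (shut) to 1.0 (fully open); "finger_force": force on a finger pad.
Only numpy, scipy, OpenCV 4.12 (cv2) and the standard library are available. Lean on these libraries where they do the work, as an engineer would, in place of code of your own. Each camera call takes 0.05 s, during which the arm holds its last target. There are 200 camera calls.

## Task

The pot is on the hotplate. With a fingertip, not a grip, turn the big knurled dial clockwise until its white pointer has clicked in at the long mark, take the finger off it, and then press the round start button fully down and let it go. Do not press the square stop button, and leave the pot and the things standing round the hotplate where they are.

Things in the scene. Friction and masses are not known exactly. Their poses are not given: they have to be found in the camera images.
- hotplate: portable hotplate, fixed on the worktop, maybe turned a little: steel box 300 (x, depth) x 280 (y, width) mm, top face 45 mm above its origin (centre of its underside); its -x side is the front, nearer the robot. Stop button, dial and start button stand in a row along its y on the front strip (x = -95 mm); behind lies a dark round plate 150 mm across, 8 mm high, centred at x = +60 mm
- dial (a joint): turn of the black dial, rad, growing clockwise seen from above, stops at 0 and 3.77. Seven click positions 0.628 rad apart from 0; the long mark is at 2.513. It starts one or two clicks before the long mark, and springs into the nearest position when let go. About 0.03 N m turns it out of a position; the plastic's friction coefficient is about 0.6
- dial_top (a point): centre of the dial's flat top, on its vertical axis: a knurled black plastic disc 90 mm across (too wide to grip), its top 16 mm above the hotplate's top face, 61 mm above the worktop; it does not give when pressed. A white line 5 mm wide on its top, from 13 to 41 mm from the centre, is the pointer
- pointer_tip (a point): outer end of the white pointer on the dial's top, 41 mm from its axis; it turns with the dial
- long_mark (a point): middle of the long mark, a black raised bar 20 x 8 mm, 2 mm high, on the hotplate's top face, 59.5 mm straight behind the dial's axis (towards the hotplate's +x); the other six positions have small round dots 5 mm across
- start_button (a joint): how far the round start button is pressed, m: 0 released, 0.006 fully down; spring, about 1.2 N at the start and 4 N fully down; it comes back up by itself
- start_button_top (a point): centre of the top of the round grey start button, 26 mm across, 22 mm above the hotplate's top face, standing 10 mm out of a round black housing 42 mm across; 105 mm to the right of the dial's axis (the hotplate's -y). The point moves with the button
- stop_button (a joint): how far the square stop button is pressed, m: 0 released, 0.006 fully down; spring as the start button's
- stop_button_top (a point): centre of the top of the square grey stop button, 26 x 26 mm, 22 mm above the hotplate's top face, in a square black housing 42 mm wide; 105 mm to the left of the dial's axis (the hotplate's +y)
- pot: open steel pot, 140 mm across, 75 mm high, with two small black side handles, loose on the round plate; origin at the centre of its underside; its rim is 128 mm above the worktop
- cup: white mug, 90 x 130 x 96 mm, loose, left of the hotplate; origin at its underside
- honey_jar: glass jar with a yellow lid, 66 mm across, 90 mm high, loose, right of the hotplate; origin at its underside
- pepper_mill: brown wooden pepper mill, 58 mm across, 160 mm high, loose, right of the hotplate; origin at its underside

How it is judged:
By the outcome, as a careful person would: the job done as asked, in the order asked, and still so for the second after the job is handed in, with the robot touching nothing.
It also fails if it takes over 51 s, if anything falls off the work surface, if the arm or the gripper's body presses on something with over 40 N, if the wrist force passes 120 N, or if a joint passes its speed limit or range.

## Working session

There is one attempt and no reset: what is moved stays moved. The work goes in short steps, Python scripts to look and compute and a tool call to move; the robot and the scene stay as the last step left them, time stands still between calls to the robot, and variables do not carry over. Pictures are saved under pics/ and viewed, at most 11 in all, crops included, and the job is handed in when it is done.

Besides the shell and the picture viewer there is one more tool, called after "Request:" as name(argument=value, ...) on one line, values as JSON. carry_out: Moves the arm, as the interface text tells. Its arguments: {"type":"object","properties":{"deltas":{"type":"array"},"grip":{"type":"number"},"grip_force":{"type":"number"}},"required":["deltas"]}

```bash
mkdir -p pics; cat > h.py <<'E'
import numpy as np, cv2
from plant import ctrl
from scipy.spatial.transform import Rotation as R
def ext(n):
    m=ctrl.camera_model(n)
    if n=="wrist":
        s=ctrl.get_state();T=np.eye(4);T[:3,:3]=R.from_quat(s["tcp_rot"]).as_matrix();T[:3,3]=s["eef_pos"]
        return m,np.linalg.inv(T@np.array(m["hand_eye"]))
    return m,np.array(m["extrinsics"])
def ray(uv,m):
    K=np.array(m["intrinsics"]);d=np.array([(uv[0]-K[0,2])/K[0,0],(uv[1]-K[1,2])/K[1,1]]);s=d.copy()
    for _ in range(20): s=d/(1+m["k1"]*(s@s))
    return np.array([s[0],s[1],1])
def atz(uv,z,m,E):
    C=np.linalg.inv(E);r=C[:3,:3]@ray(uv,m);o=C[:3,3];return o+r*(z-o[2])/r[2]
def proj(p,m,E):
    c=E[:3,:3]@p+E[:3,3];s=c[:2]/c[2];s=s*(1+m["k1"]*(s@s));K=np.array(m["intrinsics"]);return np.array([K[0,0]*s[0]+K[0,2],K[1,1]*s[1]+K[1,2]])
E
python3 - <<'E'
from h import *
s=ctrl.get_state();print({k:np.round(v,3) for k,v in s.items()})
m,Ex=ext("top")
im,d=ctrl.read_camera("top");cv2.imwrite("pics/top.png",im[:,:,::-1]);np.save("top_d.npy",d)
H=dict(dial_top=.061,pointer_tip=.061,long_mark=.047,start_button_top=.067,stop_button_top=.067,pot=.128,hotplate=.045,cup=.096,honey_jar=.09,pepper_mill=.16)
for q,z in H.items():
    for r in ctrl.find_in("top",q)[:2]: print(q,np.round(r["uv"],1),round(r["score"],2),np.round(atz(r["uv"],z,m,Ex),4))
E
```

```text
{'time': np.float64(0.0), 'qpos': array([ 1.009,  0.287,  1.578, -0.   ,  1.279, -0.15 ]), 'dq': array([ 0.   ,  0.001, -0.   ,  0.001, -0.001, -0.   ]), 'joint_efforts': array([-0.0000e+00, -4.0599e+01, -2.9262e+01, -0.0000e+00,  6.0000e-03,
       -0.0000e+00]), 'eef_pos': array([0.27 , 0.618, 0.198]), 'tcp_rot': array([ 0.204,  0.979, -0.001, -0.   ]), 'contact_force': array([0.57 , 1.163, 0.524]), 'wrist_torque': array([-0.009,  0.01 ,  0.002]), 'finger_force': np.float64(0.0), 'opening': np.float64(1.002)}
dial_top [256.8 232.8] 0.88 [ 0.445  -0.1518  0.061 ]
pointer_tip [255.3 233.2] 0.58 [ 0.444  -0.1481  0.061 ]
long_mark [254.8 207.3] 0.68 [ 0.5108 -0.1469  0.047 ]
start_button_top [294.6 229.5] 0.43 [ 0.4527 -0.2458  0.067 ]
stop_button_top [211.6 238.2] 0.45 [ 0.4313 -0.0396  0.067 ]
pot [248.7 169. ] 0.87 [ 0.5931 -0.1326  0.128 ]
hotplate [253.7 211.2] 0.85 [ 0.501  -0.1441  0.045 ]
cup [127.2 235.4] 0.94 [0.4359 0.1647 0.096 ]
honey_jar [334.8 201.9] 0.77 [ 0.5187 -0.3438  0.09  ]
honey_jar [255.6 232.2] 0.51 [ 0.445  -0.1488  0.09  ]
pepper_mill [318.9 154.7] 0.68 [ 0.6199 -0.2958  0.16  ]
```

View pics/top.png

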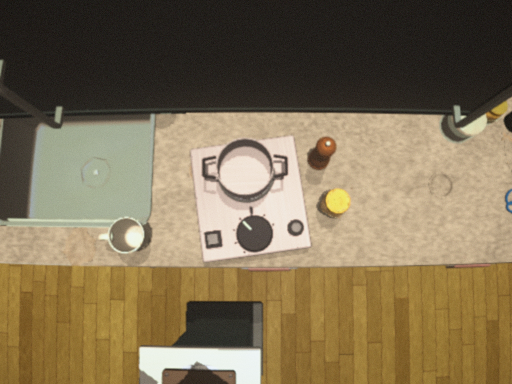

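The top view shows the dial centre near (255,233), with the pointer toward (243,221). The long mark is at (251,210), so the dial looks about one click short. The start button is the round one on the right at (295,229). I'll bring the wrist camera over it to check.

```bash
cat >> h.py <<'E'
def go(*pts):
    s=ctrl.get_state();Rm=R.from_quat(s["tcp_rot"])
    print("t",round(s["time"],2),"pos",np.round(s["eef_pos"],4),"F",np.round(s["contact_force"],2))
    for p in pts: print(p,np.round(Rm.inv().apply(np.array(p)-s["eef_pos"]),4))
E
python3 - <<'E'
from h import *
print(np.round(ctrl.camera_model("wrist")["hand_eye"],3))
go([.37,.4,.22],[.47,.2,.22])
s=ctrl.get_state();Rm=R.from_quat(s["tcp_rot"])
print(np.round(Rm.as_matrix(),3))
E
```

```text
[[ 0.001 -0.965 -0.262  0.066]
 [ 1.     0.001  0.     0.001]
 [ 0.    -0.262  0.965 -0.174]
 [ 0.     0.     0.     1.   ]]
t 0.55 pos [0.2701 0.6186 0.1998] F [ 0.56 -0.09 -0.21]
[0.37, 0.4, 0.22] [-0.179  -0.1603 -0.0202]
[0.47, 0.2, 0.22] [-0.3507 -0.3036 -0.0202]
[[-0.916  0.4    0.   ]
 [ 0.4    0.916 -0.   ]
 [-0.    -0.    -1.   ]]
```

Request:
carry_out(deltas=[-0.045,-0.04,-0.01,0,0,0,-0.09,-0.08,-0.02,0,0,0,-0.135,-0.12,-0.02,0,0,0,-0.18,-0.16,-0.02,0,0,0,-0.22,-0.195,-0.02,0,0,0], grip=0)

```text
time: 1.18
eef_pos: [0.3943, 0.35, 0.2202]
tcp_rot: [0.205, 0.979, 0.0, 0.0]
contact_force: [-0.2, 0.9, 0.1]
opening: 0.0
finger_force: 0.0
```

Request:
carry_out(deltas=[-0.04,-0.035,0,0,0,0,-0.08,-0.07,0,0,0,0,-0.13,-0.108,0,0,0,0,-0.155,-0.155,0,0,0,0,-0.165,-0.21,0,0,0,0])

```text
time: 1.8
eef_pos: [0.4615, 0.0913, 0.2202]
tcp_rot: [0.205, 0.979, -0.0, 0.0]
contact_force: [0.1, -0.3, 0.8]
opening: 0.001
finger_force: 0.0
```

```bash
python3 - <<'E'
from h import *
go([.47,.05,.2],[.445,-.12,.18])
E
```

```text
t 1.8 pos [0.4615 0.0913 0.2202] F [ 0.08 -0.29  0.76]
[0.47, 0.05, 0.2] [-0.0244 -0.0344  0.0202]
[0.445, -0.12, 0.18] [-0.0695 -0.2002  0.0402]
```

Request:
carry_out(deltas=[-0.02,-0.05,0,0,0,0,-0.035,-0.1,0.0,0,0,0,-0.055,-0.15,0.0,0,0,0,-0.07,-0.2,0,0,0,0,-0.07,-0.2,0,0,0,0])

```text
time: 2.42
eef_pos: [0.4446, -0.1209, 0.2201]
tcp_rot: [0.207, 0.978, -0.0, 0.0]
contact_force: [0.4, 0.9, 0.3]
opening: -0.0
finger_force: 0.0
```

```bash
python3 - <<'E'
from h import *
m,Ex=ext("wrist")
im,d=ctrl.read_camera("wrist");cv2.imwrite("pics/w1.png",im[:,:,::-1])
H=dict(dial_top=.061,pointer_tip=.061,long_mark=.047,start_button_top=.067,stop_button_top=.067)
for q,z in H.items():
    for r in ctrl.find_in("wrist",q)[:2]: print(q,np.round(r["uv"],1),round(r["score"],2),np.round(atz(r["uv"],z,m,Ex),4))
go()
E
```

```text
dial_top [236.3 179.8] 0.84 [ 0.445  -0.1417  0.061 ]
dial_top [115.5 276.5] 0.48 [ 0.4961 -0.3317  0.061 ]
pointer_tip [236.4 177.6] 0.7 [ 0.4428 -0.1406  0.061 ]
pointer_tip [115. 278.] 0.59 [ 0.4977 -0.3334  0.061 ]
long_mark [276.6 192.9] 0.79 [ 0.4815 -0.1067  0.047 ]
start_button_top [164.1 226.1] 0.71 [ 0.4599 -0.2405  0.067 ]
stop_button_top [318.5 129.4] 0.88 [ 0.4294 -0.038   0.067 ]
t 2.73 pos [ 0.4451 -0.1167  0.2198] F [0.52 0.68 0.55]
```

View pics/w1.png

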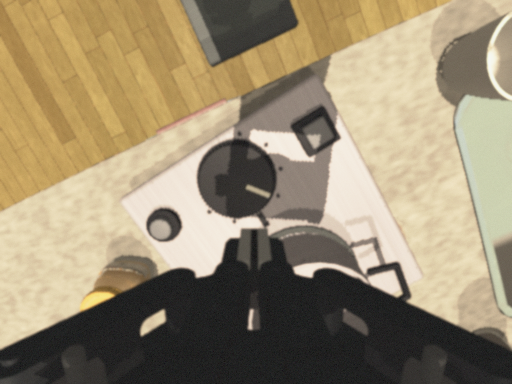

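```bash
cat >> h.py <<'E'
H=dict(dial_top=.061,pointer_tip=.061,long_mark=.047,start_button_top=.067,stop_button_top=.067)
def look(cam,name,c0=None):
    m,Ex=ext(cam); im,d=ctrl.read_camera(cam); cv2.imwrite(f"pics/{name}.png",im[:,:,::-1])
    # metric top-down patch at z=.061, world x up, y left, 0.5mm/px
    xs=np.linspace(.58,.38,400); ys=np.linspace(0.0,-.3,600)
    def mp(z): return np.array([[proj(np.array([x,y,z]),m,Ex) for y in ys] for x in xs],np.float32)
    r=cv2.remap(im,mp(.061),None,cv2.INTER_CUBIC)
    cv2.imwrite(f"pics/{name}_r.png",r[:,:,::-1])
    for q,z in H.items():
        for f in ctrl.find_in(cam,q)[:1]: print(cam,q,np.round(f["uv"],1),round(f["score"],2),np.round(atz(f["uv"],z,m,Ex),4))
    return r
E
python3 - <<'E'
from h import *
go();look("wrist","w2");go();look("top","t2");go()
a=cv2.imread("pics/w2_r.png");b=cv2.imread("pics/t2_r.png")
for im in (a,b):
    for k in range(0,600,40): cv2.line(im,(k,0),(k,6),(0,0,255),1)
    for k in range(0,400,40): cv2.line(im,(0,k),(6,k),(0,0,255),1)
cv2.imwrite("pics/cmp.png",cv2.resize(np.vstack([a,b]),None,fx=.75,fy=.75))
E
```

```text
t 2.73 pos [ 0.4451 -0.1167  0.2198] F [0.52 0.68 0.55]
wrist dial_top [231.6 180.2] 0.93 [ 0.4439 -0.1425  0.061 ]
wrist pointer_tip [233.4 179.2] 0.91 [ 0.4437 -0.1401  0.061 ]
wrist long_mark [272.7 195.2] 0.6 [ 0.4825 -0.1074  0.047 ]
wrist start_button_top [159.5 225.2] 0.71 [ 0.4581 -0.2403  0.067 ]
wrist stop_button_top [314.6 133.2] 0.8 [ 0.4313 -0.0392  0.067 ]
t 3.02 pos [ 0.445  -0.1175  0.2198] F [ 0.39  0.57 -0.25]
top long_mark [278.2 197.5] 0.97 [ 0.536  -0.2069  0.047 ]
t 3.33 pos [ 0.4449 -0.118   0.2198] F [-0.18  0.13  0.66]
```

View pics/cmp.png

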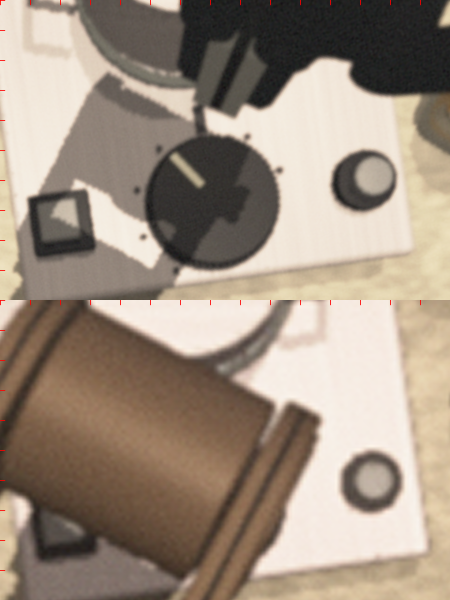

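The rectified wrist view shows the dial at about (0.446, -0.145) and measures it 89 mm across, against 90 mm given. The pointer is on the dot just before the long mark, so there is one click (36°) to go. The start button is at about (0.461, -0.248), clear of everything. I'll press at a radius of 28 mm on the dial's right side.

```bash
python3 - <<'E'
from h import *
go([.458,-.170,.14],[.458,-.170,.08]);print(np.round(ctrl.get_state()["qpos"],2))
E
```

```text
t 3.33 pos [ 0.4449 -0.118   0.2198] F [-0.18  0.13  0.66]
[0.458, -0.17, 0.14] [-0.0328 -0.0424  0.0798]
[0.458, -0.17, 0.08] [-0.0328 -0.0424  0.1398]
[-0.48 -0.22  2.06 -0.    1.3  -1.64]
```

Request:
carry_out(deltas=[-0.016,-0.021,0.02,0,0,0,-0.033,-0.042,0.06,0,0,0,-0.033,-0.042,0.11,0,0,0,-0.033,-0.042,0.14,0,0,0,-0.033,-0.042,0.14,0,0,0])

```text
time: 3.95
eef_pos: [0.4563, -0.1686, 0.0771]
tcp_rot: [0.205, 0.979, 0.001, -0.003]
contact_force: [-0.3, 0.0, 0.3]
opening: 0.002
finger_force: 0.0
```

```bash
python3 - <<'E'
from h import *
go([.458,-.170,.061]);print(np.round(ctrl.get_state()["qpos"],2))
look("wrist","w3")
E
```

```text
t 3.95 pos [ 0.4563 -0.1686  0.0771] F [-0.32  0.04  0.26]
[0.458, -0.17, 0.061] [-0.0023 -0.0006  0.0161]
[-0.56  0.01  2.12 -0.    1.01 -1.72]
wrist dial_top [284.3 181.1] 0.59 [ 0.4436 -0.1406  0.061 ]
wrist pointer_tip [285.  179.1] 0.77 [ 0.4426 -0.1397  0.061 ]
wrist long_mark [355.5 185.8] 0.97 [ 0.4701 -0.0962  0.047 ]
wrist start_button_top [152.2 256.8] 0.72 [ 0.4549 -0.2415  0.067 ]
wrist stop_button_top [432.8  98.2] 0.67 [ 0.4308 -0.0407  0.067 ]
```

View pics/w3.png

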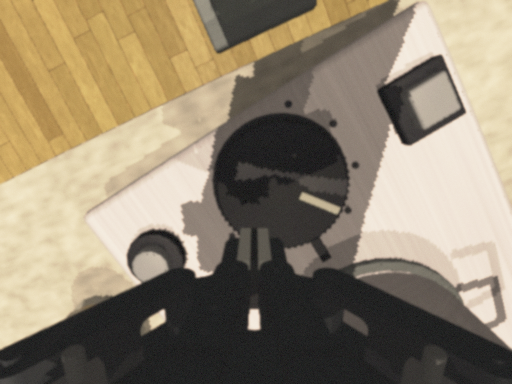

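The wrist view shows the finger over the dial's lower right half. The dial centre is at (282,180) and the fingertip near (255,235), with the pointer still one dot before the bar. I'll lower the finger gently.

Request:
carry_out(deltas=[0,0,0.01,0,0,0,0,0,0.014,0,0,0,0,0,0.016,0,0,0,0,0,0.017,0,0,0,0,0,0.017,0,0,0])

```text
time: 4.88
eef_pos: [0.4584, -0.1697, 0.0628]
tcp_rot: [0.204, 0.979, 0.0, -0.0]
contact_force: [0.2, 0.6, -0.8]
opening: -0.002
finger_force: 0.0
```

Request:
carry_out(deltas=[0,0,0.001,0,0,0,0,0,0.002,0,0,0,0,0,0.002,0,0,0])

```text
time: 5.25
eef_pos: [0.4583, -0.1696, 0.0607]
tcp_rot: [0.204, 0.979, 0.0, -0.0]
contact_force: [0.6, 0.0, 0.6]
opening: -0.002
finger_force: 0.0
```

Request:
carry_out(deltas=[0,0,0.001,0,0,0,0,0,0.001,0,0,0])

```text
time: 5.5
eef_pos: [0.4583, -0.1696, 0.0597]
tcp_rot: [0.204, 0.979, 0.0, -0.0]
contact_force: [0.2, 0.8, -0.4]
opening: 0.002
finger_force: 0.0
```

Request:
carry_out(deltas=[0,0,0.001,0,0,0,0,0,0.001,0,0,0])

```text
time: 5.75
eef_pos: [0.4583, -0.1696, 0.0587]
tcp_rot: [0.204, 0.979, 0.0, -0.0]
contact_force: [0.0, -0.2, 0.2]
opening: 0.001
finger_force: 0.0
```

Request:
carry_out(deltas=[0,0,0.001,0,0,0,0,0,0.001,0,0,0])

```text
time: 6.0
eef_pos: [0.4583, -0.1696, 0.0577]
tcp_rot: [0.204, 0.979, 0.0, -0.0]
contact_force: [0.2, -0.3, -0.3]
opening: 0.0
finger_force: 0.0
```

```bash
python3 - <<'E'
from h import *
m,Ex=ext("wrist"); im,d=ctrl.read_camera("wrist")
print("tcp px",proj(np.array(ctrl.get_state()["eef_pos"]),m,Ex))
C=np.linalg.inv(Ex)
for uv in [(300,165),(290,215),(240,190),(255,200),(150,140),(180,215),(370,190),(420,60),(248,225),(262,225),(248,240),(262,240)]:
    z=d[uv[1],uv[0]]; p=C[:3,:3]@(ray(uv,m)*z)+C[:3,3]; print(uv,np.round(p,4))
cv2.imwrite("pics/w4.png",cv2.resize(im[100:300,140:400,::-1],None,fx=3,fy=3,interpolation=cv2.INTER_CUBIC))
E
```

```text
tcp px [252.24533792 223.20464569]
(300, 165) [ 0.4358 -0.13    0.0605]
(290, 215) [ 0.4614 -0.1464  0.061 ]
(240, 190) [ 0.4356 -0.1675  0.0603]
(255, 200) [ 0.4445 -0.1618  0.0612]
(150, 140) [ 3.857e-01 -2.231e-01  1.000e-04]
(180, 215) [ 0.4387 -0.2126  0.0452]
(370, 190) [ 0.4726 -0.0932  0.0442]
(420, 60) [ 0.4096 -0.0409  0.0433]
(248, 225) [ 0.4571 -0.1719  0.0614]
(262, 225) [ 0.3978 -0.1423  0.2316]
(248, 240) [ 0.4476 -0.1668  0.1073]
(262, 240) [ 0.4492 -0.1607  0.1096]
```

View pics/w4.png

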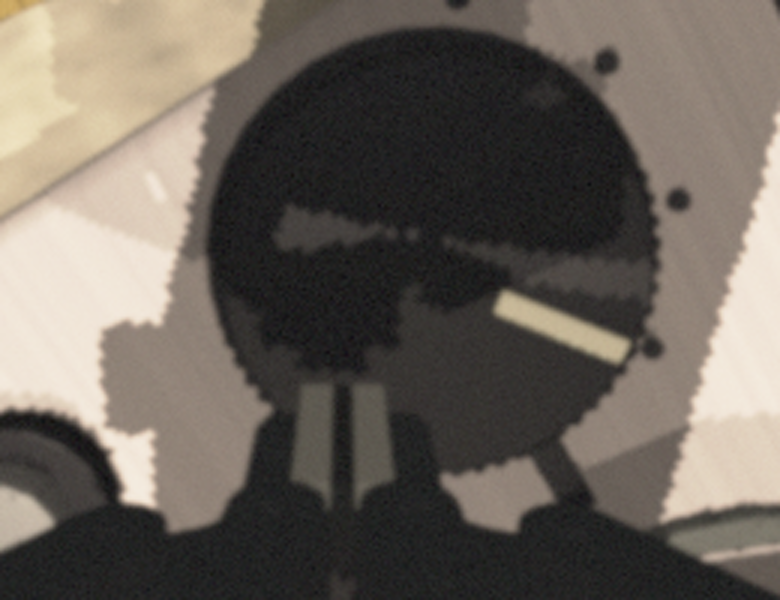

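The crop shows the fingertip over the dial at a radius of about 33 mm, with its shadow nearly closed up. I'll keep lowering.

Request:
carry_out(deltas=[0,0,0.001,0,0,0,0,0,0.001,0,0,0])

```text
time: 6.3
eef_pos: [0.4583, -0.1697, 0.0567]
tcp_rot: [0.204, 0.979, 0.0, -0.0]
contact_force: [-0.7, 0.3, -0.4]
opening: -0.003
finger_force: 0.0
```

Request:
carry_out(deltas=[0,0,0.001,0,0,0,0,0,0.001,0,0,0])

```text
time: 6.55
eef_pos: [0.4583, -0.1696, 0.0557]
tcp_rot: [0.204, 0.979, 0.0, -0.0]
contact_force: [0.1, -0.4, -0.5]
opening: -0.002
finger_force: 0.0
```

Request:
carry_out(deltas=[0,0,0.001,0,0,0,0,0,0.001,0,0,0])

```text
time: 6.8
eef_pos: [0.4583, -0.1696, 0.0547]
tcp_rot: [0.204, 0.979, 0.0, -0.0]
contact_force: [0.9, 0.2, -0.1]
opening: -0.001
finger_force: 0.0
```

Request:
carry_out(deltas=[0,0,0.001,0,0,0,0,0,0.001,0,0,0])

```text
time: 7.05
eef_pos: [0.4583, -0.1696, 0.0537]
tcp_rot: [0.204, 0.979, 0.0, -0.0]
contact_force: [-0.1, 0.7, 0.5]
opening: -0.001
finger_force: 0.0
```

```bash
python3 - <<'E'
from h import *
m,Ex=ext("wrist"); im,d=ctrl.read_camera("wrist")
print("tcp px",proj(np.array(ctrl.get_state()["eef_pos"]),m,Ex))
C=np.linalg.inv(Ex)
for u in (240,244,248,252,256,260,264):
  for v in (220,226,232,238):
    z=d[v,u]; p=C[:3,:3]@(ray((u,v),m)*z)+C[:3,3]; print((u,v),np.round(p,3),end=" ")
  print()
cv2.imwrite("pics/w5.png",cv2.resize(im[100:300,140:400,::-1],None,fx=3,fy=3,interpolation=cv2.INTER_CUBIC))
im,d=ctrl.read_camera("scene");cv2.imwrite("pics/s1.png",im[:,:,::-1])
E
```

```text
tcp px [252.29096304 223.22026383]
(240, 220) [ 0.451 -0.174  0.061] (240, 226) [ 0.455 -0.176  0.061] (240, 232) [ 0.446 -0.17   0.095] (240, 238) [ 0.446 -0.17   0.101] 
(244, 220) [ 0.452 -0.172  0.06 ] (244, 226) [ 0.455 -0.174  0.061] (244, 232) [ 0.446 -0.168  0.095] (244, 238) [ 0.447 -0.168  0.102] 
(248, 220) [ 0.453 -0.17   0.062] (248, 226) [ 0.456 -0.171  0.061] (248, 232) [ 0.447 -0.167  0.095] (248, 238) [ 0.447 -0.167  0.102] 
(252, 220) [ 0.454 -0.168  0.06 ] (252, 226) [ 0.458 -0.169  0.06 ] (252, 232) [ 0.448 -0.165  0.095] (252, 238) [ 0.448 -0.165  0.101] 
(256, 220) [ 0.455 -0.166  0.061] (256, 226) [ 0.458 -0.167  0.061] (256, 232) [ 0.449 -0.163  0.095] (256, 238) [ 0.449 -0.163  0.101] 
(260, 220) [ 0.456 -0.164  0.061] (260, 226) [ 0.459 -0.165  0.06 ] (260, 232) [ 0.45  -0.162  0.095] (260, 238) [ 0.45  -0.162  0.101] 
(264, 220) [ 0.457 -0.161  0.061] (264, 226) [ 0.46  -0.163  0.061] (264, 232) [ 0.45  -0.16   0.095] (264, 238) [ 0.45  -0.16   0.102]
```

View pics/s1.png

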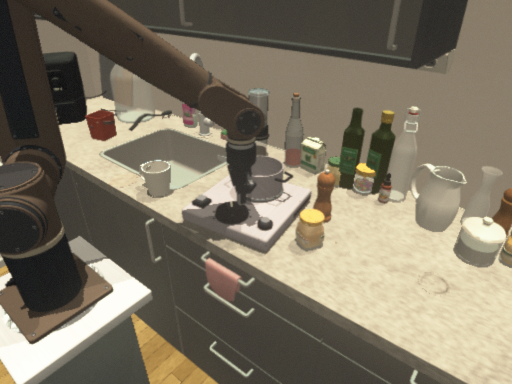

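The scene view shows the gripper over the dial, with the pot, mug, jar and mill undisturbed. There is no contact force yet, so I'll measure the real finger end with depth.

```bash
python3 - <<'E'
from h import *
s=ctrl.get_state();print(s["eef_pos"])
Rm=R.from_quat(s["tcp_rot"])
for cam in ("scene","wrist"):
    m,Ex=ext(cam); im,d=ctrl.read_camera(cam);C=np.linalg.inv(Ex)
    P=[];U=[]
    for v in range(384):
        for u in range(512):
            if d[v,u]>0:
                p=C[:3,:3]@(ray((u,v),m)*d[v,u])+C[:3,3]
                if np.hypot(*(p[:2]-s["eef_pos"][:2]))<.035 and p[2]<.2: P.append(p);U.append((u,v))
    P=np.array(P);L=Rm.inv().apply(P-s["eef_pos"])
    print(cam,len(P))
    for a in np.arange(.04,.2,.008):
        k=(P[:,2]>=a)&(P[:,2]<a+.008)
        if k.any(): print(round(a,3),k.sum(),"tool x",np.round([L[k,0].min(),L[k,0].max()],3),"y",np.round([L[k,1].min(),L[k,1].max()],3),"v",min(U[i][1] for i in np.where(k)[0]),max(U[i][1] for i in np.where(k)[0]))
    cv2.imwrite("pics/%s9.png"%cam,cv2.resize(im[150:250,180:300,::-1],None,fx=5,fy=5,interpolation=cv2.INTER_CUBIC))
E
```

```text
[ 0.45837068 -0.1696724   0.05382622]
scene 705
0.04 94 tool x [-0.034  0.022] y [-0.035  0.018] v 209 223
0.048 24 tool x [-0.018  0.022] y [-0.027 -0.002] v 211 220
0.056 206 tool x [-0.024  0.035] y [-0.027  0.034] v 204 219
0.08 6 tool x [-0.007  0.008] y [-0.007 -0.005] v 203 205
0.088 16 tool x [-0.006  0.013] y [-0.014  0.005] v 201 204
0.096 23 tool x [-0.006  0.013] y [-0.015  0.007] v 198 202
0.104 26 tool x [-0.006  0.012] y [-0.016  0.005] v 195 200
0.112 24 tool x [-0.007  0.012] y [-0.015  0.014] v 191 197
0.12 9 tool x [0.003 0.013] y [-0.015  0.007] v 190 195
0.128 28 tool x [-0.01   0.014] y [-0.033  0.026] v 184 195
0.136 34 tool x [-0.006  0.014] y [-0.034  0.032] v 181 193
0.144 21 tool x [0.001 0.018] y [-0.032  0.032] v 178 190
0.152 30 tool x [-0.002  0.019] y [-0.018  0.015] v 179 186
0.16 30 tool x [-0.     0.018] y [-0.027  0.015] v 176 183
0.168 31 tool x [0.001 0.019] y [-0.033  0.015] v 174 182
0.176 34 tool x [0.009 0.021] y [-0.033  0.015] v 171 179
0.184 39 tool x [0.01  0.021] y [-0.03   0.033] v 166 176
0.192 30 tool x [0.002 0.019] y [-0.035  0.014]
[... 286 characters left out ...]
6 0.012] y [-0.013  0.014] v 232 249
0.104 501 tool x [0.006 0.012] y [-0.013  0.014] v 239 257
0.112 395 tool x [0.007 0.012] y [-0.013  0.014] v 247 261
0.12 757 tool x [-0.012  0.014] y [-0.02   0.022] v 255 309
0.128 2126 tool x [-0.012  0.014] y [-0.033  0.034] v 261 328
0.136 4277 tool x [-0.009  0.014] y [-0.034  0.034] v 271 342
0.144 2026 tool x [-0.009  0.018] y [-0.034  0.034] v 287 357
0.152 3001 tool x [-0.007  0.018] y [-0.035  0.035] v 289 368
0.16 3272 tool x [0.008 0.018] y [-0.025  0.026] v 306 356
0.168 4930 tool x [0.008 0.019] y [-0.03   0.032] v 325 383
0.176 4485 tool x [0.009 0.021] y [-0.03   0.032] v 349 383
0.184 891 tool x [0.018 0.021] y [-0.018  0.02 ] v 371 383
```

View pics/scene9.png

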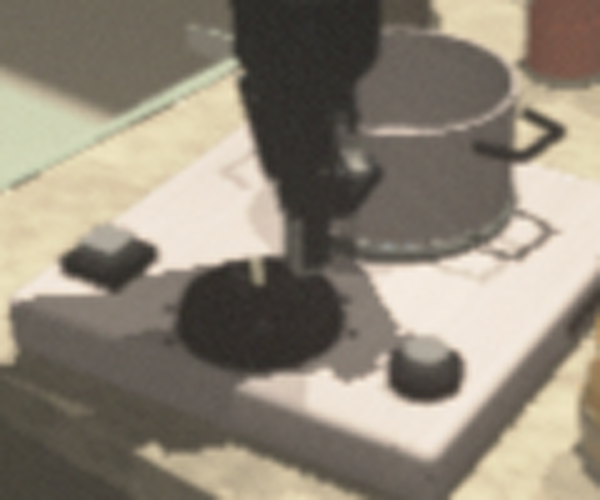

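The depth data show the fingers actually end about 30 mm behind the reported TCP: the tip is at z≈0.085 while the TCP reads 0.054. The wide part still clears the pot. I'll continue down about 20 mm, then creep.

Request:
carry_out(deltas=[0,0,0.006,0,0,0,0,0,0.012,0,0,0,0,0,0.016,0,0,0,0,0,0.018,0,0,0,0,0,0.018,0,0,0])

```text
time: 7.88
eef_pos: [0.4583, -0.1696, 0.0356]
tcp_rot: [0.204, 0.979, 0.0, -0.0]
contact_force: [-0.5, 0.3, 0.3]
opening: 0.001
finger_force: 0.0
```

Request:
carry_out(deltas=[0,0,0.001,0,0,0,0,0,0.002,0,0,0,0,0,0.002,0,0,0])

```text
time: 8.25
eef_pos: [0.4584, -0.1697, 0.0338]
tcp_rot: [0.204, 0.979, 0.0, 0.0]
contact_force: [1.0, 0.1, -0.8]
opening: 0.001
finger_force: 0.0
```

Request:
carry_out(deltas=[0,0,0.001,0,0,0,0,0,0.001,0,0,0])

```text
time: 8.5
eef_pos: [0.4583, -0.1696, 0.0328]
tcp_rot: [0.204, 0.979, 0.0, -0.0]
contact_force: [0.8, -0.5, -0.9]
opening: 0.001
finger_force: 0.0
```

Request:
carry_out(deltas=[0,0,0.001,0,0,0,0,0,0.001,0,0,0])

```text
time: 8.75
eef_pos: [0.4583, -0.1696, 0.0317]
tcp_rot: [0.204, 0.979, 0.0, -0.0]
contact_force: [0.3, -0.1, 0.4]
opening: 0.001
finger_force: 0.0
```

Request:
carry_out(deltas=[0,0,0.001,0,0,0,0,0,0.001,0,0,0])

```text
time: 9.0
eef_pos: [0.4583, -0.1696, 0.0308]
tcp_rot: [0.204, 0.979, 0.0, -0.0]
contact_force: [-0.3, -0.6, -0.2]
opening: -0.004
finger_force: 0.0
```

Request:
carry_out(deltas=[0,0,0.001,0,0,0,0,0,0.001,0,0,0])

```text
time: 9.25
eef_pos: [0.4583, -0.1696, 0.0297]
tcp_rot: [0.204, 0.979, 0.0, -0.0]
contact_force: [0.6, 0.4, -0.6]
opening: -0.003
finger_force: 0.0
```

```bash
python3 - <<'E'
from h import *
m,Ex=ext("wrist"); im,d=ctrl.read_camera("wrist");C=np.linalg.inv(Ex)
for u in (244,262):
  for v in range(208,250,4):
    p=C[:3,:3]@(ray((u,v),m)*d[v,u])+C[:3,3]; print((u,v),np.round(p,3))
cv2.imwrite("pics/w6.png",cv2.resize(im[100:300,140:400,::-1],None,fx=3,fy=3,interpolation=cv2.INTER_CUBIC))
E
```

```text
(244, 208) [ 0.439 -0.165  0.061]
(244, 212) [ 0.44  -0.166  0.061]
(244, 216) [ 0.442 -0.167  0.061]
(244, 220) [ 0.444 -0.168  0.062]
(244, 224) [ 0.446 -0.169  0.061]
(244, 228) [ 0.446 -0.168  0.067]
(244, 232) [ 0.447 -0.169  0.07 ]
(244, 236) [ 0.447 -0.168  0.075]
(244, 240) [ 0.447 -0.168  0.08 ]
(244, 244) [ 0.446 -0.168  0.085]
(244, 248) [ 0.446 -0.168  0.089]
(262, 208) [ 0.442 -0.157  0.061]
(262, 212) [ 0.444 -0.158  0.06 ]
(262, 216) [ 0.446 -0.159  0.06 ]
(262, 220) [ 0.448 -0.16   0.061]
(262, 224) [ 0.45  -0.16   0.062]
(262, 228) [ 0.45  -0.161  0.065]
(262, 232) [ 0.45  -0.161  0.071]
(262, 236) [ 0.45  -0.161  0.075]
(262, 240) [ 0.45  -0.161  0.08 ]
(262, 244) [ 0.45  -0.161  0.084]
(262, 248) [ 0.45  -0.161  0.088]
```

View pics/w6.png

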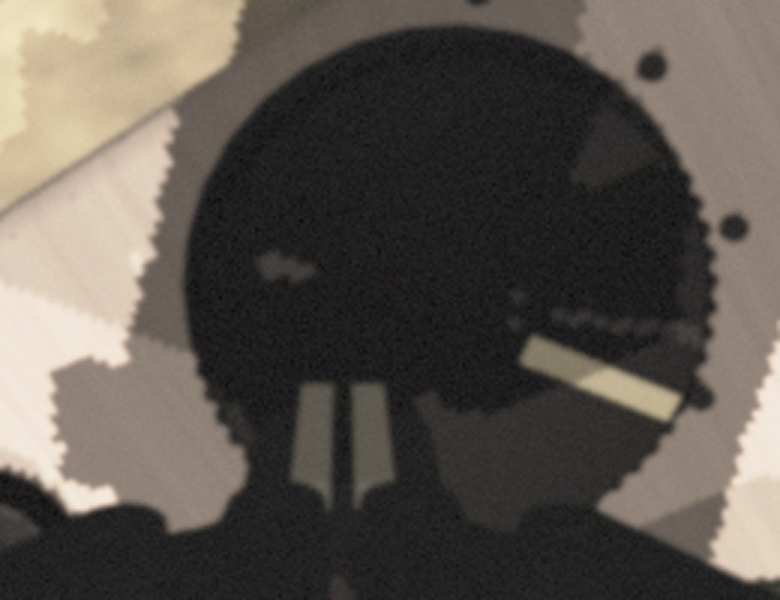

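The finger's front edge is now about 3 mm above the dial face at (343,385) in the crop. I'll creep further.

Request:
carry_out(deltas=[0,0,0.001,0,0,0,0,0,0.002,0,0,0,0,0,0.002,0,0,0])

```text
time: 9.68
eef_pos: [0.4587, -0.1697, 0.0294]
tcp_rot: [0.204, 0.979, 0.0, -0.0]
contact_force: [-3.1, 2.9, 8.9]
opening: 0.001
finger_force: 4.8
```

Request:
carry_out(deltas=[0,0,0.001,0,0,0,0,0,0.001,0,0,0])

```text
time: 9.93
eef_pos: [0.4589, -0.1697, 0.0293]
tcp_rot: [0.204, 0.979, 0.0, -0.0]
contact_force: [-5.6, 4.2, 14.8]
opening: 0.004
finger_force: 7.2
```

```bash
python3 - <<'E'
from h import *
c=np.array([.446,-.144]);p=np.array([.4585,-.1697]);v=p-c
Rm=R.from_quat([.204,.979,0,0])
for a in np.arange(4,61,4):
    t=-np.radians(a);q=np.array([[np.cos(t),-np.sin(t)],[np.sin(t),np.cos(t)]])@v-v
    print(a,np.round(Rm.inv().apply([*q,0]),4),round(np.radians(a),2))
E
```

```text
4 [ 0.0013 -0.0015  0.    ] 0.07
8 [ 0.0028 -0.0028  0.    ] 0.14
12 [ 0.0043 -0.0041  0.    ] 0.21
16 [ 0.006  -0.0053  0.    ] 0.28
20 [ 0.0077 -0.0063  0.    ] 0.35
24 [ 0.0094 -0.0072  0.    ] 0.42
28 [ 0.0113 -0.008   0.    ] 0.49
32 [ 0.0131 -0.0087  0.    ] 0.56
36 [ 0.0151 -0.0092  0.    ] 0.63
40 [ 0.017  -0.0096  0.    ] 0.7
44 [ 0.019  -0.0099  0.    ] 0.77
48 [ 0.021 -0.01   0.   ] 0.84
52 [ 0.023 -0.01   0.   ] 0.91
56 [ 0.025  -0.0098  0.    ] 0.98
60 [ 0.0269 -0.0095  0.    ] 1.05
```

Request:
carry_out(deltas=[0.0028,-0.0028,0,0,0,0.14,0.006,-0.0053,0,0,0,0.28,0.0094,-0.0072,0,0,0,0.42,0.0131,-0.0087,0,0,0,0.56,0.016,-0.0094,0,0,0,0.66])

```text
time: 10.55
eef_pos: [0.4419, -0.1724, 0.0294]
tcp_rot: [0.512, 0.859, 0.001, 0.002]
contact_force: [-0.1, 3.1, 10.3]
opening: -0.0
finger_force: 5.4
```

```bash
cat >> h.py <<'E'
def ptr(im,m,Ex,c=(.446,-.144)):
    pts=[]
    for v in range(384):
        for u in range(512):
            if im[v,u].min()>95:
                p=atz((u,v),.061,m,Ex)
                if .012<np.hypot(p[0]-c[0],p[1]-c[1])<.041: pts.append(p[:2]-c)
    pts=np.array(pts);q=pts.mean(0);print("pointer n",len(pts),"mean",np.round(q,4),"angle from +x ccw",np.degrees(np.arctan2(q[1],q[0])))
E
python3 - <<'E'
from h import *
go()
m,Ex=ext("wrist"); im,d=ctrl.read_camera("wrist"); ptr(im,m,Ex)
cv2.imwrite("pics/w7.png",cv2.resize(im[:,:,::-1],None,fx=1.5,fy=1.5,interpolation=cv2.INTER_CUBIC))
E
```

```text
t 10.55 pos [ 0.4419 -0.1724  0.0294] F [-0.12  3.08 10.25]
pointer n 470 mean [0.0283 0.0046] angle from +x ccw 9.302108839561754
```

View pics/w7.png

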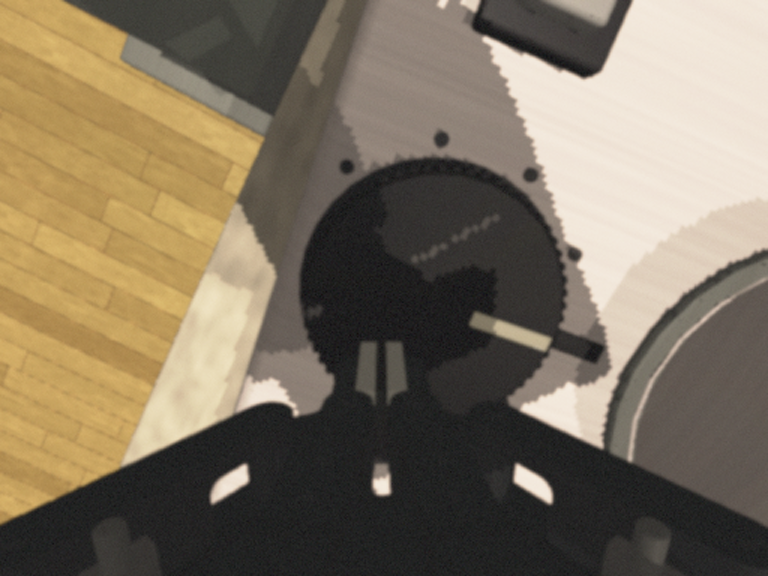

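The wrist view shows the white pointer (470–550, 320–345) in line with the long bar at (578,347). I'll lift straight off.

Request:
carry_out(deltas=[0,0,-0.005,0,0,0,0,0,-0.02,0,0,0,0,0,-0.04,0,0,0,0,0,-0.06,0,0,0,0,0,-0.06,0,0,0])

```text
time: 11.22
eef_pos: [0.4413, -0.1728, 0.0889]
tcp_rot: [0.511, 0.86, -0.0, 0.002]
contact_force: [-0.5, -0.1, -0.5]
opening: 0.001
finger_force: 0.0
```

```bash
python3 - <<'E'
from h import *
m,Ex=ext("wrist"); im,d=ctrl.read_camera("wrist"); ptr(im,m,Ex)
C=np.linalg.inv(Ex)
P=[];S=[]
for v in range(384):
  for u in range(512):
    if d[v,u]>0:
      p=C[:3,:3]@(ray((u,v),m)*d[v,u])+C[:3,3]
      if .0645<p[2]<.0695 and abs(p[0]-.461)<.03 and abs(p[1]+.247)<.03: P.append(p)
      if .059<p[2]<.063 and np.hypot(p[0]-.446,p[1]+.144)<.06: S.append(p)
P=np.array(P);S=np.array(S)
for n,A in (("start",P),("dial",S)):
  if len(A): print(n,len(A),A.mean(0).round(4),A.min(0).round(4),A.max(0).round(4))
for f in ctrl.find_in("wrist","start_button_top")[:2]: print(f["score"],f["uv"],atz(f["uv"],.067,m,Ex))
cv2.imwrite("pics/w8.png",cv2.resize(im[:,:,::-1],None,fx=1.5,fy=1.5,interpolation=cv2.INTER_CUBIC))
go([.461,-.247,.09],[.461,-.247,.045])
E
```

```text
pointer n 294 mean [0.0273 0.0041] angle from +x ccw 8.440355979147352
dial 11941 [ 0.4458 -0.1417  0.0607] [ 0.4036 -0.1863  0.059 ] [ 0.4908 -0.0991  0.063 ]
0.49 [280.9, 172.0] [ 0.4441545  -0.13942865  0.067     ]
t 11.32 pos [ 0.4398 -0.1718  0.0867] F [-0.19 -0.92 -0.8 ]
[0.461, -0.247, 0.09] [-0.0762 -0.0173 -0.0033]
[0.461, -0.247, 0.045] [-0.0762 -0.0173  0.0417]
```

View pics/w8.png

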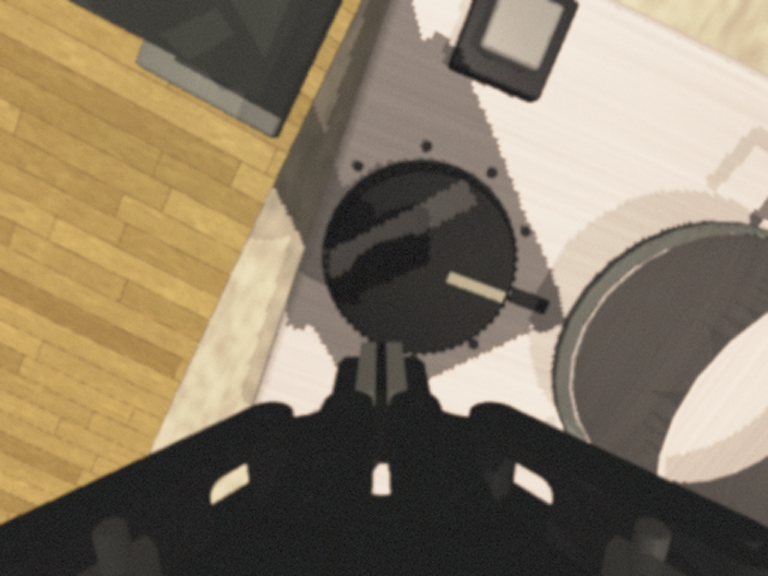

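The pointer at (475,288) is clicked in at the long bar at (527,299), and the finger is off the dial. Next, the start button at (0.460, -0.247).

Request:
carry_out(deltas=[-0.025,-0.006,0,0,0,0,-0.055,-0.012,0,0,0,0,-0.076,-0.017,0,0,0,0,-0.076,-0.017,0.02,0,0,0,-0.076,-0.017,0.035,0,0,0])

```text
time: 11.95
eef_pos: [0.4609, -0.2473, 0.0504]
tcp_rot: [0.511, 0.86, 0.0, -0.001]
contact_force: [0.3, -0.1, -0.4]
opening: 0.003
finger_force: 0.0
```

```bash
python3 - <<'E'
from h import *
ctrl.find_in  # no-op
im,d=ctrl.read_camera("wrist")
go([.460,-.247,.029])
im,d=ctrl.read_camera("scene");cv2.imwrite("pics/s2.png",cv2.resize(im[150:270,170:330,::-1],None,fx=4,fy=4,interpolation=cv2.INTER_CUBIC))
E
```

```text
t 12.0 pos [ 0.4596 -0.246   0.0482] F [-1.2  -0.07 -0.34]
[0.46, -0.247, 0.029] [-0.0012 -0.0001  0.0192]
```

View pics/s2.png

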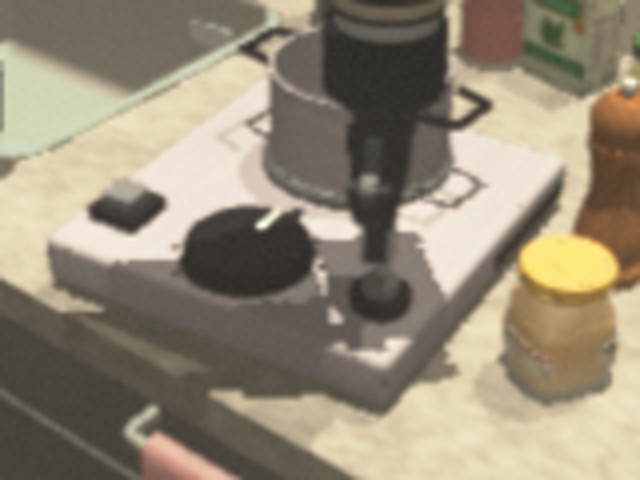

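The scene crop shows the finger directly above the start button at (380,285), with the pointer at the mark. I'll press now.

Request:
carry_out(deltas=[0,0,0.008,0,0,0,0,0,0.013,0,0,0,0,0,0.015,0,0,0,0,0,0.017,0,0,0,0,0,0.019,0,0,0])

```text
time: 12.68
eef_pos: [0.4616, -0.2468, 0.0332]
tcp_rot: [0.511, 0.86, 0.0, 0.0]
contact_force: [-0.6, 1.4, 2.0]
opening: -0.001
finger_force: 1.1
```

Request:
carry_out(deltas=[0,0,0.001,0,0,0,0,0,0.002,0,0,0,0,0,0.002,0,0,0])

```text
time: 13.05
eef_pos: [0.4616, -0.2468, 0.0311]
tcp_rot: [0.511, 0.86, 0.0, 0.0]
contact_force: [-0.2, 1.3, 2.9]
opening: -0.0
finger_force: 1.5
```

Request:
carry_out(deltas=[0,0,0.001,0,0,0,0,0,0.002,0,0,0,0,0,0.003,0,0,0,0,0,0.003,0,0,0])

```text
time: 13.55
eef_pos: [0.4617, -0.2468, 0.0294]
tcp_rot: [0.511, 0.86, 0.0, -0.0]
contact_force: [-3.5, 3.4, 11.6]
opening: 0.001
finger_force: 5.9
```

The force jumped to 11.6 N at the end stop, so the button is fully down. Releasing.

Request:
carry_out(deltas=[0,0,-0.006,0,0,0,0,0,-0.02,0,0,0,0,0,-0.06,0,0,0,0,0,-0.11,0,0,0,0,0,-0.15,0,0,0])

```text
time: 14.18
eef_pos: [0.4615, -0.2471, 0.1801]
tcp_rot: [0.511, 0.86, -0.0, 0.001]
contact_force: [-0.2, -0.5, -0.7]
opening: 0.004
finger_force: 0.0
```

Request:
carry_out(deltas=[0,0,-0.02,0,0,0,0,0,-0.02,0,0,0,0,0,-0.02,0,0,0,0,0,-0.02,0,0,0])

```text
time: 14.68
eef_pos: [0.4606, -0.2462, 0.1959]
tcp_rot: [0.511, 0.86, 0.0, -0.002]
contact_force: [-0.0, -0.2, 0.1]
opening: 0.001
finger_force: 0.0
```

```bash
python3 - <<'E'
from h import *
m,Ex=ext("wrist"); im,d=ctrl.read_camera("wrist"); ptr(im,m,Ex)
C=np.linalg.inv(Ex);P=[]
for v in range(384):
  for u in range(512):
    if d[v,u]>0:
      p=C[:3,:3]@(ray((u,v),m)*d[v,u])+C[:3,3]
      if np.hypot(p[0]-.46,p[1]+.247)<.01: P.append(p[2])
print(len(P),np.median(P) if P else None)
mt,Et=ext("top");ctrl.read_camera("top")
for q,z in dict(pot=.128,cup=.096,honey_jar=.09,pepper_mill=.16).items():
    for r in ctrl.find_in("top",q)[:1]: print(q,np.round(r["uv"],1))
go()
E
```

```text
pointer n 195 mean [0.0282 0.0043] angle from +x ccw 8.710628279714035
1341 0.266297017496689
pot [247.  166.9]
cup [122.9 235.3]
pepper_mill [319.4 153.7]
t 14.97 pos [ 0.4613 -0.2467  0.1974] F [ 0.87 -0.05 -0.16]
```

The pointer is still at the mark, nothing nearby has moved, and the robot is clear. Handing in.

```bash
python3 -c "
from plant import ctrl
print(ctrl.sign_off())"
```

```text
the job is handed in; nothing more can be done
None
```

I turned the dial one click clockwise to the long mark with a fingertip and lifted off, then pressed the start button to its end stop and let it go; the stop button wasn't touched, a last check showed the pointer still at the mark and the pot, cup and mill in place (the jar wasn't picked up in that picture, but the arm never went near it), and I handed the job in at about 15 s.

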